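# Centre the jar on the kitchen scale and tare it

## Task

The cream stoneware jar with the cork lid stands off to one side of the kitchen scale's plate, so the scale reads wrong. Slide it along the plate, without lifting or tipping it, to the middle: halfway between the two end stops and centred in the thin ring marked on the plate. Let go of it, then press the round tare button on the scale's front strip fully down and release it; leave the other things standing around the scale where they are.

Things in the scene. Friction and masses are not known exactly. Their poses are not given: they have to be found in the camera images.
- jar: Cream-coloured round stoneware jar, 91 mm in diameter, closed with a brown cork lid (80 mm in diameter, fixed), 94 mm high in all, 0.3 to 0.6 kg, standing upright on the scale's plate in its left half; it slides when pushed in its lower half. Origin: centre of its underside, on its axis; z up.
- scale: Flat white kitchen scale, fixed. Origin: on the worktop under the plate's centre; z up, -x to its front strip (robot's side, x -146 to -94 mm, 24 mm high; dark display left, tare button right), +y to the left end. Metal plate: 192 mm deep (x), 258 mm wide (y), top at z 30 mm. End stops: bars 9 mm thick along x at y = -123 and +123 mm, tops at z 44 mm.
- plate_centre (a point): Centre of the weighing plate, on its top surface 30 mm above the worktop: halfway between the end stops and the centre of the thin dark ring (116 mm in diameter, flush) marked on the plate.
- tare_top (a point): Centre of the top face of the round grey tare button (26 mm in diameter) on the scale's control strip; it moves down vertically when pressed.
- tare (a joint): Travel of the tare button, m: 0 released, 0.006 fully down; it is sprung, needs about 4 N to go fully down and comes back up by itself.
- spice_jar: Bystander: upright spice jar with a dark cap, 41 mm in diameter, 105 mm high, close to the right end of the scale. Origin: centre of its underside.
- lemon: Bystander: lemon 72x55x56 mm, lying behind the right half of the scale. Origin: centre of its underside.
- mill: Bystander: wooden pepper mill, 58 mm in diameter, 160 mm high, on the front strip left of the scale. Origin: centre of its underside.
- shaker: Bystander: glass salt shaker with a grey top, 44 mm in diameter, 90 mm high, on the front strip beyond the mill. Origin: centre of its underside.
- garlic: Bystander: garlic bulb 60x57x58 mm, at the front right. Origin: centre of its underside.
- teaspoon: Bystander: teaspoon 138 mm long, 13 mm high, lying near the front edge right of the middle. Origin: centre of its underside.

How it is judged:
On the way, in this order (a step that is already met when the one before it is completed fails the run):
1. the jar stands centred on the plate, at rest and let go (horizontal distance between jar and plate_centre below 0.012 m and height (world z) of jar below 0.036 m and angle between jar's own z axis and vertical below 0.1 rad and linear speed of jar below 0.01 m/s and contact force between the fingers and jar below 0.2 N), for 0.2 s.
2. then the tare button is pressed down, the jar still centred (horizontal distance between jar and plate_centre below 0.012 m and height (world z) of jar below 0.036 m and value of joint tare above 0.0045 m).
At the end, for the whole second after the job is handed in: The jar stands upright and at rest on the plate with its axis within 12 mm of the plate's centre, and the tare button, pressed at least 4.5 mm down after that, is released again (horizontal distance between jar and plate_centre below 0.012 m and height (world z) of jar below 0.036 m and angle between jar's own z axis and vertical below 0.1 rad and linear speed of jar below 0.01 m/s and value of joint tare below 0.0015 m); the robot touches nothing.
It fails at once if the jar is lifted more than 12 mm off the plate (height (world z) of jar above 0.042 m).
It fails at once if the jar is tipped by more than 17 degrees (angle between jar's own z axis and vertical above 0.3 rad).
It fails at once if a bystander (spice jar, lemon, mill, salt shaker, garlic or teaspoon) is moved more than 30 mm (distance of any of spice_jar, lemon, mill, shaker, garlic, teaspoon from where it was at the start of the episode above 0.03 m).
It also fails if it takes over 45 s, if anything falls off the work surface, if the arm or the gripper's body presses on something with over 40 N, if the wrist force passes 120 N, or if a joint passes its speed limit or range.

## Robot

A 7-joint arm with a two-finger parallel gripper is mounted at the origin on a cart in front of the work surface, level with it; the furniture and walls round the work are solid. World frame = base frame: x ahead of the robot, y to its left, z up, the work surface at z = 0. Lengths are in m, angles in rad, forces in N, time in s.
With the tool pointing down it reaches from about 0.4 to 0.85 m from the base axis. Payload 10.4 kg.
Tool frame: the origin (TCP) lies at the very end of the fingers, on their centre line; the grasp point (between the pads) lies 19 mm behind it; z points along the fingers, y is the line along which they close (so a half turn about z gives the same grasp; the last joint's range is limited). The gripper opens to 85 mm and grips with 20 to 120 N. Pads are 22 mm wide; open, the fingers measure 114 mm over their backs; the gripper's body (76 mm by 85 mm) begins 54 mm behind the grasp point. The pads swing forward as they close: fully open they stand 13 mm farther back than shut.
Start: joints at [-0.023, 0.332, -0.065, 1.46, 0.022, 1.35, -0.088], TCP at [0.625, 0, 0.231] pointing down, gripper open.
Joint ranges: [-2.6, 2.6], [-0.5, 2.12], [-1.47, 1.34], [0.16, 2.42], [-1.27, 4.41], [0.06, 2.06], [-2.6, 2.6]. Speed limits (rad/s): [2.22, 2.22, 2.79, 2.79, 3.14, 3.14, 3.14].

## Interface

Orientations are given as a unit quaternion [w, x, y, z].
In Python, from station import robot, optics, workorder, status gives the robot as it stands (robot), with the cameras (optics), the job (workorder) and the readings (status).
- The arm moves only by the tool step_hand, called after "Request:" as name(argument=value, ...) on one line, values as JSON. Schema: {"type":"object","properties":{"deltas":{"type":"array","items":{"type":"number"},"minItems":6,"maxItems":120},"aperture":{"type":"number"},"grip_n":{"type":"number"},"only":{"type":"string"},"quiet":{"type":"boolean"},"lines":{"type":"string"}},"required":["deltas"],"additionalProperties":false}. deltas is one flat list of numbers that holds 1 to 20 rows one after another, with no inner brackets; each row has 6 numbers: dx, dy, dz in a scale on which 1.0 is 0.25 m, then a rotation vector rx, ry, rz in shares of pi rad (1.0 is pi rad); each row is the pose to reach, as a shift and turn from the pose commanded when the call began, along the tool's axes at that moment; what a row does not reach only later rows make up. A row lasts 1/12 s, in which the tool goes at most 0.0417 m and 0.125 rad, less where a joint would pass 70% of its speed; a pose out of reach is approached as far as the arm can. aperture is the finger opening in m, set as the call begins (left out keeps the last). The fingers move at their own pace and stop on an object; grip_n is the grip in N (left out, the last holds). Time passes only in rows, so rows that do not move let the fingers close. The tool returns the time, the measured TCP pose, the force, the opening and the grip force at its end. only (a regular expression) keeps the lines of the reply that match it, lines (a string "A,B") keeps lines A to B, and quiet returns only ok. Input that does not fit is refused with a message, and nothing moves.
- status.state(): the state, without advancing time (a new reading comes with each control period).
- optics.camera(name): name is "scene" or "side" or "wrist"; returns the picture (420x560x3 uint8, red, green, blue); there is no depth.
- optics.camera_params(name): a dict with "intrinsics" (3x3 intrinsics, pixels), "cam_to_world" (4x4, takes a point from camera to world coordinates). Camera axes: x right, y down, z forward; pixel columns grow to the right and rows downward; lengths in m; the calibration is good to about 2 mm. A picture is of the moment at which its call begins: read the wrist's pose just before it. camera_params takes no time and is no camera call; for the wrist camera it gives the pose at the moment of the call.
- workorder.finish_job(): hands the job in; it is judged then, once.
The state is a dict: "t": time; "q": joint angles; "joint_vel": joint speeds; "joint_torque": joint torques, N m; "position": TCP position; "eef_rot": TCP orientation; "ft_force": force on the tool from outside, world axes, zero at the start; "torque": the same for the moment, N m; "opening": finger opening in m; "gripper_force": force on a finger pad.
Only numpy, scipy, OpenCV 4.12 (cv2) and the standard library are available. Lean on these libraries where they do the work, as an engineer would, in place of code of your own. Each camera call takes 0.05 s, during which the arm holds its last target. There are 200 camera calls.

## Working session

There is one attempt and no reset: what is moved stays moved. The work goes in short steps, Python scripts to look and compute and a tool call to move; the robot and the scene stay as the last step left them, time stands still between calls to the robot, and variables do not carry over. Pictures are saved under pics/ and viewed, at most 12 in all, crops included, and the job is handed in when it is done.

```bash
mkdir -p pics
```

Run:
```python
from station import robot, optics, workorder, status
import cv2
s=status.state();print(s['t'],s['position'],s['eef_rot'])
for n in ['scene','side','wrist']:
    p=optics.camera_params(n);print(n,p)
    cv2.imwrite(f'pics/{n}0.png',optics.camera(n)[:,:,::-1])
```

```text
0.0 [6.24625643e-01 1.69156265e-05 2.30513576e-01] [-5.01876915e-04  7.07110466e-01  7.07102735e-01 -5.09241338e-04]
scene {'intrinsics': array([[430.76896368,   0.        , 285.13677777],
       [  0.        , 430.76896368, 209.09853775],
       [  0.        ,   0.        ,   1.        ]]), 'cam_to_world': array([[-0.13009399, -0.43378698,  0.89157412, -0.81650204],
       [-0.9912846 ,  0.03808925, -0.12611127,  0.29318184],
       [ 0.02074604, -0.90021001, -0.43496154,  0.69269116],
       [ 0.        ,  0.        ,  0.        ,  1.        ]])}
side {'intrinsics': array([[486.50879443,   0.        , 279.83972461],
       [  0.        , 486.50879443, 205.61145135],
       [  0.        ,   0.        ,   1.        ]]), 'cam_to_world': array([[-0.90966368, -0.36027594,  0.20667179,  0.22646107],
       [-0.41525599,  0.79922038, -0.43452186,  0.74360186],
       [-0.00862854, -0.48109046, -0.8766285 ,  1.33490597],
       [ 0.        ,  0.        ,  0.        ,  1.        ]])}
wrist {'intrinsics': array([[298.46845432,   0.        , 278.63142183],
       [  0.        , 298.46845432, 212.61407174],
       [  0.        ,   0.        ,   1.        ]]), 'cam_to_world': array([[ 9.99999585e-01,  1.21993474e-04, -9.02993507e-04,
         6.24493816e-01],
       [-1.73137241e-04, -9.47504058e-01, -3.19743696e-01,
         8.30820516e-02],
       [-8.94596656e-04,  3.19743719e-01, -9.47503643e-01,
         3.72424480e-01],
       [ 0.00000000e+00,  0.00000000e+00,  0.00000000e+00,
         1.00000000e+00]])}
```

View pics/scene0.png

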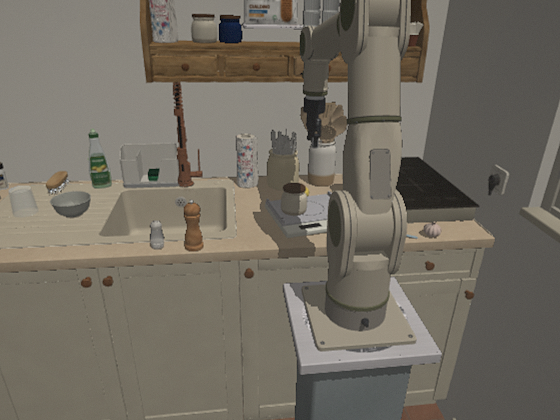

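View pics/wrist0.png

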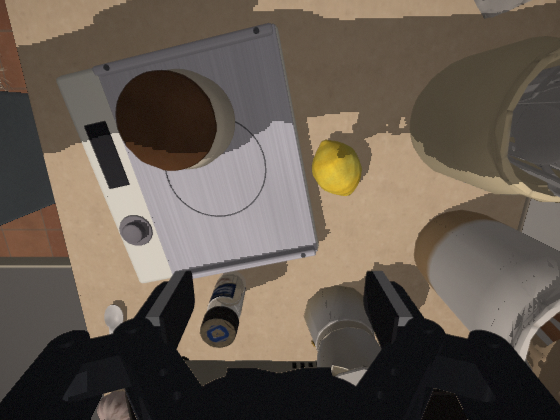

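View pics/side0.png

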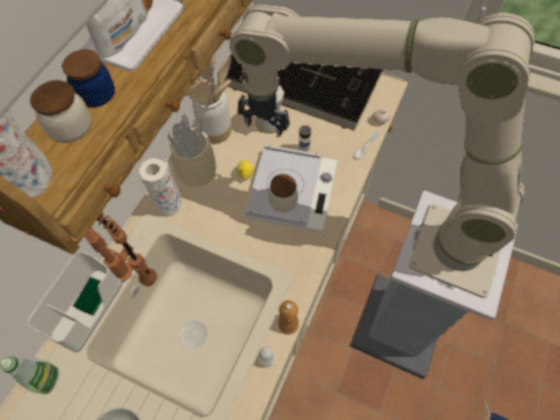

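The wrist view shows the scale at about 15° of yaw: jar lid near (166,120), ring centre near (216,168), tare button near (135,230), and front-strip edge from (60,78) to (145,282). The side view shows the mill and shaker well to the left. Next I fit these.

Create h.py:
```python
import numpy as np,cv2
from scipy.optimize import least_squares
def back(px,z,p):
    K,T=p['intrinsics'],p['cam_to_world']
    px=np.atleast_2d(px).astype(float)
    d=np.c_[(px-K[:2,2])/[K[0,0],K[1,1]],np.ones(len(px))]@T[:3,:3].T
    o=T[:3,3]; return o+d*((z-o[2])/d[:,2])[:,None]
def circ(P,r=None):
    f=(lambda v:np.hypot(P[:,0]-v[0],P[:,1]-v[1])-(v[2] if r is None else r))
    return least_squares(f,[*P[:,:2].mean(0),.04],loss='soft_l1',f_scale=.001).x
```

Run:
```python
from h import *
from station import robot, optics, workorder, status
p=optics.camera_params('wrist')
im=cv2.imread('pics/wrist0.png'); hsv=cv2.cvtColor(im,cv2.COLOR_BGR2HSV)
g=cv2.cvtColor(im,cv2.COLOR_BGR2GRAY)
m=((hsv[...,2]<125)&(hsv[...,1]>95)).astype(np.uint8)
m[:, :100]=0; m[:,240:]=0; m[:60]=0; m[185:]=0
n,l,st,c=cv2.connectedComponentsWithStats(m); i=1+st[1:,4].argmax(); print('lid',st[i],c[i])
ct=max(cv2.findContours((l==i).astype(np.uint8),0,1)[0],key=len)[:,0]
lid=circ(back(cv2.convexHull(ct)[:,0],.124,p)); print('lid',lid)
# ring: dark minima along rays about predicted centre
c0=back([216,167],.03,p)[0]; 
K,T=p['intrinsics'],p['cam_to_world']
def proj(P):
    q=(P-T[:3,3])@T[:3,:3]; return q[:,:2]/q[:,2:]*[K[0,0],K[1,1]]+K[:2,2]
bg=cv2.morphologyEx(g,cv2.MORPH_BLACKHAT,np.ones((7,7)))
for it in range(3):
    pts=[]
    for a in np.linspace(0,2*np.pi,180):
        rr=np.linspace(.050,.066,33)
        P=np.c_[c0[0]+rr*np.cos(a),c0[1]+rr*np.sin(a),np.full(33,.03)]
        uv=proj(P); v=cv2.remap(bg,uv[:,0].astype(np.float32)[None],uv[:,1].astype(np.float32)[None],1)[0]
        # outside jar region
        if np.hypot(uv[16,0]-178,uv[16,1]-120)<62: continue
        if v.max()>20: pts.append(P[v.argmax()])
    r=circ(np.array(pts)); c0=np.array([r[0],r[1],.03]); print('ring',len(pts),r)
for n,px,z in [('strip',[[60,78],[145,282]],.024),('platecorner',[[104,67],[273,26],[316,245]],.044),('btn',[[135,230]],.028),('spice',[[219,328]],.105)]:
    print(n,back(px,z,p).round(4).tolist())
cv2.imwrite('pics/c.png',cv2.resize(im[50:300,50:330],None,fx=2.3,fy=2.3,interpolation=2))
```

```text
lid [ 116   71  101  100 7771] [165.92896667 119.70608673]
lid [0.53462358 0.07519962 0.03882918]
ring 112 [0.55111972 0.02137007 0.05770349]
ring 111 [0.5510035  0.02137097 0.05776795]
ring 111 [0.5510126  0.02137826 0.05781445]
strip [[0.3903, 0.1175, 0.024], [0.4455, -0.1325, 0.024]]
platecorner [[0.45, 0.1256, 0.044], [0.6189, 0.1612, 0.044], [0.6693, -0.069, 0.044]]
btn [[0.4457, -0.056, 0.028]]
spice [[0.5594, -0.1397, 0.105]]
```

View pics/c.png

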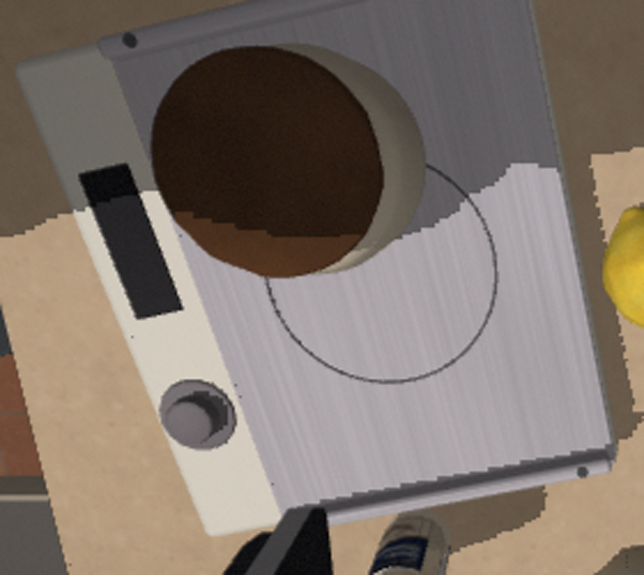

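Run:
```python
from scipy.spatial.transform import Rotation as R
import numpy as np
print((R.from_euler('z',-.297)*R.from_euler('y',-.35)).as_rotvec())
```

```text
[-0.05197343 -0.34741294 -0.29395303]
```

The rows are not in the units I measure in: shifts go in shares of 0.25 m and turns go in shares of pi rad. I convert before sending: 0.144 m / 0.25 = 0.576, 0.12 m / 0.25 = 0.48, -0.347 rad / 3.1416 = -0.1105.

Request:
step_hand(deltas=[0.144, -0.112, 0, -0.0041, -0.0277, -0.0232, 0.288, -0.224, 0, -0.0083, -0.0554, -0.0468, 0.432, -0.336, 0.04, -0.0124, -0.0831, -0.07, 0.576, -0.444, 0.12, -0.0166, -0.1105, -0.0936, 0.576, -0.444, 0.24, -0.0166, -0.1105, -0.0936, 0.576, -0.444, 0.36, -0.0166, -0.1105, -0.0936, 0.576, -0.444, 0.48, -0.0166, -0.1105, -0.0936, 0.576, -0.444, 0.48, -0.0166, -0.1105, -0.0936, 0.576, -0.444, 0.48, -0.0166, -0.1105, -0.0936, 0.576, -0.444, 0.48, -0.0166, -0.1105, -0.0936], aperture=0.05)

```text
t: 0.98
position: [0.515, 0.1441, 0.113]
eef_rot: [0.14, 0.586, 0.791, -0.103]
ft_force: [1.3, -0.7, 0.5]
opening: 0.05
gripper_force: 0.0
```

Run:
```python
from station import robot, optics, workorder, status
import cv2
s=status.state();print(s['q'],s['eef_rot'])
cv2.imwrite('pics/s1.png',cv2.resize(optics.camera('side')[80:280,180:400,::-1],None,fx=3,fy=3))
```

```text
[-0.38452856  0.28982062 -0.21792722  1.82725376  0.43104514  1.17352379
 -0.49829349] [ 0.1402432   0.58601262  0.79143498 -0.10272163]
```

View pics/s1.png

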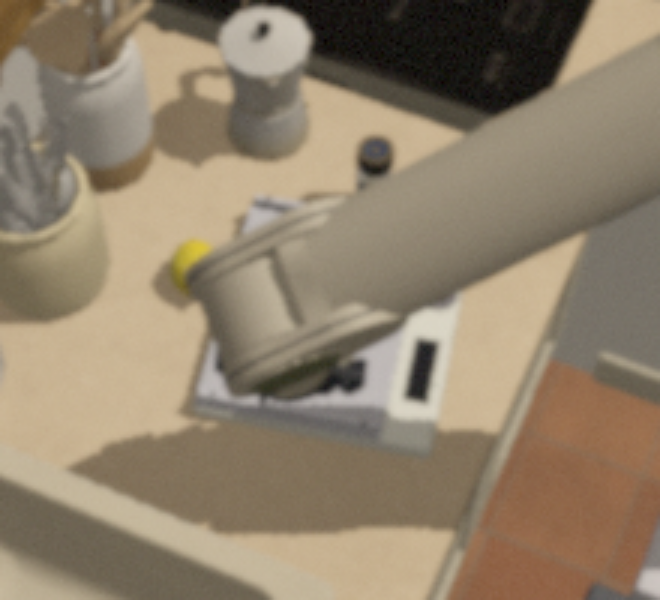

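The arm hides the jar in the side view (fingers near (350,375)), so I'll use the wrist camera.

Run:
```python
from station import robot, optics, workorder, status
import cv2
from scipy.spatial.transform import Rotation as R
import numpy as np
s=status.state();M=R.from_quat(np.array(s['eef_rot'])[[1,2,3,0]]).as_matrix();print(M.round(3))
t=np.array([.5136,.144,.05])
print('to approach (tool)',M.T@(t-s['position']))
print('push 1mm dir',M.T@[.292,-.956,0])
cv2.imwrite('pics/w1.png',optics.camera('wrist')[:,:,::-1])
```

```text
[[-0.273  0.956  0.103]
 [ 0.899  0.292 -0.326]
 [-0.342  0.003 -0.94 ]]
to approach (tool) [ 0.02193929 -0.00185163  0.05950372]
push 1mm dir [-9.39282915e-01  2.11217485e-04  3.41975965e-01]
```

View pics/w1.png

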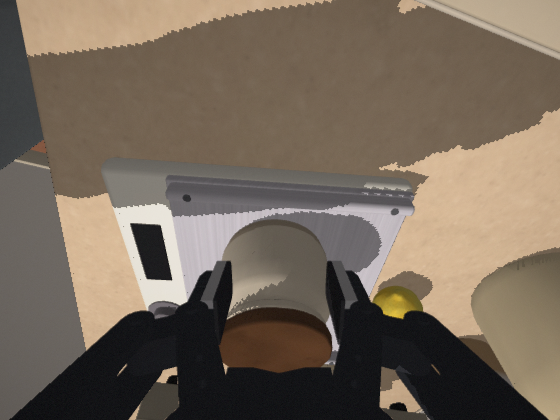

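The wrist view shows the jar (centre column ~275) centred between the fingers (225 and 332). Descend vertically beside it.

Converted, 0.0595 m / 0.25 = 0.238, 0.022 m / 0.25 = 0.088.

Request:
step_hand(deltas=[0.022, 0, 0.06, 0, 0, 0, 0.044, -0.004, 0.12, 0, 0, 0, 0.066, -0.004, 0.18, 0, 0, 0, 0.088, -0.008, 0.238, 0, 0, 0, 0.088, -0.008, 0.238, 0, 0, 0, 0.088, -0.008, 0.238, 0, 0, 0])

```text
t: 1.58
position: [0.5125, 0.1437, 0.0488]
eef_rot: [0.14, 0.586, 0.792, -0.103]
ft_force: [1.2, -0.5, 0.8]
opening: 0.05
gripper_force: 0.0
```

Run:
```python
from station import robot, optics, workorder, status
import cv2
cv2.imwrite('pics/w2.png',optics.camera('wrist')[:,:,::-1])
```

```text
(no output)
```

View pics/w2.png

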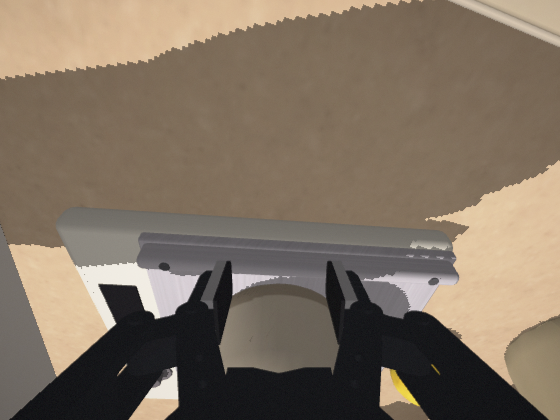

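Fingers are behind the jar (rim at row ~285), clear of the end stop. I'll push part of the way and check.

Converted, -0.0657 m / 0.25 = -0.2628, -0.061 m / 0.25 = -0.244.

Request:
step_hand(deltas=[-0.0376, 0, 0.0136, 0, 0, 0, -0.0752, 0, 0.0272, 0, 0, 0, -0.094, 0, 0.0344, 0, 0, 0, -0.1128, 0, 0.0412, 0, 0, 0, -0.1316, 0, 0.048, 0, 0, 0, -0.1504, 0, 0.0548, 0, 0, 0, -0.1692, 0, 0.0616, 0, 0, 0, -0.188, 0, 0.0684, 0, 0, 0, -0.2064, 0, 0.0752, 0, 0, 0, -0.2252, 0, 0.082, 0, 0, 0, -0.244, 0, 0.0888, 0, 0, 0, -0.2628, 0, 0.0956, 0, 0, 0, -0.2628, 0, 0.0956, 0, 0, 0])

```text
t: 2.72
position: [0.5328, 0.0754, 0.048]
eef_rot: [0.14, 0.586, 0.791, -0.104]
ft_force: [1.2, 1.0, 1.0]
opening: 0.0498
gripper_force: 1.0
```

Run:
```python
from station import robot, optics, workorder, status
import cv2
cv2.imwrite('pics/scene3.png',optics.camera('scene')[:,:,::-1])
im=optics.camera('wrist')[:,:,::-1];cv2.imwrite('pics/w3.png',im)
cv2.imwrite('pics/m3.png',cv2.hconcat([cv2.resize(cv2.imread('pics/scene3.png')[150:270,230:370],(420,360)),cv2.resize(im[180:],(380,163*2))[:,:].copy() if 0 else cv2.resize(im,(380,360))]))
```

```text
(no output)
```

View pics/m3.png

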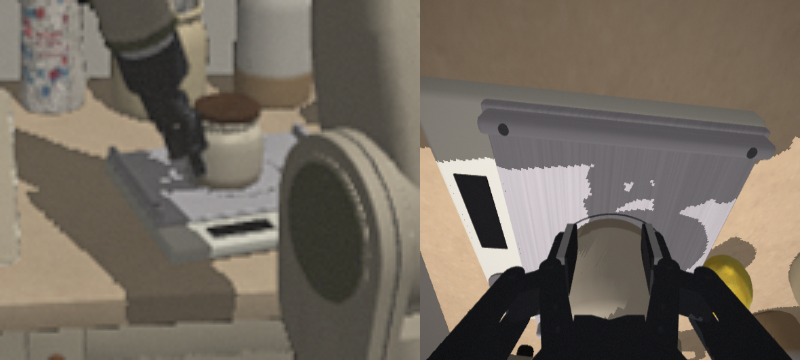

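Scene crop: the jar is upright with the fingertips against its lower part. Wrist: the jar is cradled, and the ring arc just shows behind it at about (608,215). I'll measure the lid in the scene camera.

Create lid.py:
```python
from h import *
from station import robot, optics, workorder, status
import sys
p=optics.camera_params('scene')
for f in sys.argv[1:]:
    im=cv2.imread(f); hsv=cv2.cvtColor(im,cv2.COLOR_BGR2HSV)
    m=((hsv[...,2]<125)&(hsv[...,1]>80)).astype(np.uint8); m[:178]=0;m[195:]=0;m[:,:278]=0;m[:,325:]=0
    n,l,st,c=cv2.connectedComponentsWithStats(m);i=1+st[1:,4].argmax()
    x,y,w,h,_=st[i]
    # top face: extreme left/right columns & top row
    print(st[i],c[i],'axis est',back([x+(w-1)/2,c[i][1]],.117,p)[0].round(4))
```

```bash
python3 lid.py pics/scene0.png pics/scene3.png
```

```text
[310 178  15   8  97] [318.17525773 181.35051546] axis est [ 0.5787 -0.0164  0.117 ]
[295 178  30  13 256] [310.08203125 184.00390625] axis est [0.5565 0.0148 0.117 ]
```

Run:
```python
import cv2
for f,c,r in [('scene0',range(276,314,2),[184,188,192]),('scene3',range(288,324,2),[182,185,188,191])]:
    im=cv2.cvtColor(cv2.imread(f'pics/{f}.png'),cv2.COLOR_BGR2HSV)
    for y in r: print(f,y,[f"{x}:{im[y,x,0]}/{im[y,x,1]}/{im[y,x,2]}" for x in c])
```

```text
scene0 184 ['276:20/57/94', '278:21/58/92', '280:18/59/95', '282:20/56/96', '284:19/56/86', '286:13/77/60', '288:9/77/53', '290:11/82/53', '292:14/82/53', '294:12/75/51', '296:11/69/52', '298:9/71/47', '300:10/92/50', '302:14/81/97', '304:17/62/165', '306:18/60/170', '308:18/62/161', '310:18/63/125', '312:17/74/72']
scene0 188 ['276:22/55/88', '278:22/53/91', '280:20/55/92', '282:20/54/85', '284:9/72/46', '286:14/83/52', '288:16/77/50', '290:15/70/51', '292:14/75/51', '294:15/60/51', '296:12/74/52', '298:15/76/54', '300:10/96/61', '302:12/103/79', '304:8/90/74', '306:23/147/182', '308:19/69/166', '310:16/64/168', '312:18/64/164']
scene0 192 ['276:18/57/99', '278:19/57/98', '280:18/57/98', '282:18/59/99', '284:17/42/84', '286:20/46/67', '288:13/60/60', '290:12/68/49', '292:13/67/46', '294:16/74/45', '296:15/71/43', '298:12/77/43', '300:15/74/55', '302:14/51/75', '304:22/88/127', '306:24/147/192', '308:24/127/157', '310:17/60/165', '312:18/63/167']
scene3 182 ['288:30/7/37', '290:75/9/54', '292:22/46/84', '294:21/59/146', '296:18/68/116', '298:13/85/81', '300:12/108/71', '302:13/112/75
[... 387 characters left out ...]
9/77', '314:13/105/78', '316:13/103/82', '318:17/84/88', '320:16/84/100', '322:16/85/99']
scene3 188 ['288:20/36/42', '290:0/5/50', '292:10/14/53', '294:0/3/86', '296:6/26/49', '298:11/82/59', '300:12/103/69', '302:13/92/75', '304:10/102/75', '306:11/93/77', '308:13/89/77', '310:10/98/78', '312:11/100/74', '314:13/110/72', '316:16/67/106', '318:18/65/173', '320:17/63/169', '322:17/66/167']
scene3 191 ['288:10/22/69', '290:0/0/40', '292:15/12/43', '294:150/4/61', '296:75/13/39', '298:21/38/129', '300:17/47/86', '302:19/47/103', '304:16/55/79', '306:17/50/102', '308:18/45/101', '310:21/41/119', '312:18/47/98', '314:21/37/117', '316:18/53/173', '318:18/65/169', '320:17/63/169', '322:16/63/171']
```

Columns shifted by about 12 px (~40–42 mm), which matches the contact geometry. About 11 mm is left.

Converted, -0.0103 m / 0.25 = -0.0412, -0.0075 m / 0.25 = -0.03.

Request:
step_hand(deltas=[-0.0152, 0, 0.0056, 0, 0, 0, -0.03, 0, 0.0108, 0, 0, 0, -0.0412, 0, 0.0152, 0, 0, 0, -0.0412, 0, 0.0152, 0, 0, 0, -0.0412, 0, 0.0152, 0, 0, 0])

```text
t: 3.23
position: [0.5357, 0.0657, 0.0478]
eef_rot: [0.14, 0.586, 0.791, -0.104]
ft_force: [-0.3, 0.4, 0.8]
opening: 0.05
gripper_force: 0.0
```

Request:
step_hand(deltas=[0.0752, 0, -0.0272, 0, 0, 0, 0.1504, 0, -0.0548, 0, 0, 0, 0.1776, 0, -0.13, 0, 0, 0, 0.2176, 0, -0.25, 0, 0, 0, 0.256, 0, -0.36, 0.0032, 0.0255, 0.0223, 0.256, 0, -0.48, 0.0064, 0.0573, 0.0446, 0.256, 0, -0.6, 0.0095, 0.0859, 0.0637, 0.256, 0, -0.68, 0.0095, 0.1082, 0.0637, 0.256, 0, -0.68, 0.0095, 0.1082, 0.0637, 0.256, 0, -0.68, 0.0095, 0.1082, 0.0637])

```text
t: 4.07
position: [0.5019, 0.1785, 0.1867]
eef_rot: [0.006, 0.673, 0.739, 0.0]
ft_force: [-0.3, -0.2, 0.3]
opening: 0.05
gripper_force: 0.0
```

Run:
```python
from station import robot, optics, workorder, status
from h import *
import json
p=optics.camera_params('wrist');im=optics.camera('wrist')[:,:,::-1];cv2.imwrite('pics/w4.png',im)
json.dump({k:v.tolist() for k,v in p.items()},open('p4.json','w'))
```

```text
(no output)
```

View pics/w4.png

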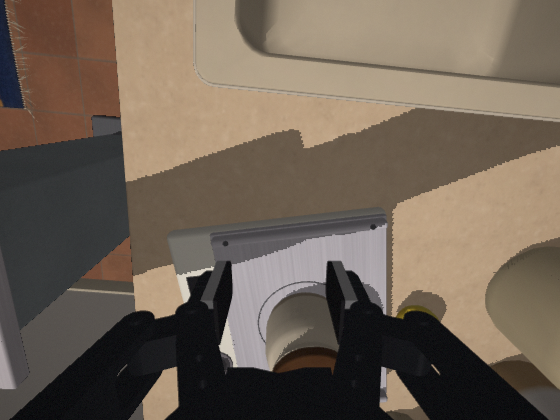

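The ring arc shows on the near side with the jar inside it. I'll go back over to a full view.

Create rel.py:
```python
from station import robot, optics, workorder, status
from scipy.spatial.transform import Rotation as R
import numpy as np,sys
s=status.state();M=R.from_quat(np.array(s['eef_rot'])[[1,2,3,0]])
t=np.array(list(map(float,sys.argv[1:4])));yaw=float(sys.argv[4])
G=R.from_euler('z',yaw)*R.from_quat([.70711,.70711,0,0])
print('d',M.inv().apply(t-s['position']).round(4),'rot',(M.inv()*G).as_rotvec().round(4))
```

```bash
python3 rel.py .62 .01 .25 0
```

```text
d [-0.18    0.1028 -0.0624] rot [0.0064 0.0089 0.0953]
```

Converted, -0.18 m / 0.25 = -0.72, -0.15 m / 0.25 = -0.6, 0.095 rad / 3.1416 = 0.0302.

Request:
step_hand(deltas=[-0.04, 0.024, -0.12, 0, 0, 0.0159, -0.12, 0.08, -0.24, 0.0019, 0.0029, 0.0302, -0.24, 0.14, -0.248, 0.0019, 0.0029, 0.0302, -0.36, 0.2, -0.248, 0.0019, 0.0029, 0.0302, -0.48, 0.268, -0.248, 0.0019, 0.0029, 0.0302, -0.6, 0.34, -0.248, 0.0019, 0.0029, 0.0302, -0.72, 0.412, -0.248, 0.0019, 0.0029, 0.0302, -0.72, 0.412, -0.248, 0.0019, 0.0029, 0.0302, -0.72, 0.412, -0.248, 0.0019, 0.0029, 0.0302, -0.72, 0.412, -0.248, 0.0019, 0.0029, 0.0302], aperture=0)

```text
t: 4.95
position: [0.6197, 0.0117, 0.248]
eef_rot: [-0.001, 0.706, 0.708, -0.001]
ft_force: [0.3, 0.5, 0.4]
opening: -0.0003
gripper_force: 0.0
```

Run:
```python
from station import robot, optics, workorder, status
from h import *
p=optics.camera_params('wrist');im=np.ascontiguousarray(optics.camera('wrist')[:,:,::-1]);cv2.imwrite('pics/w5.png',im)
hsv=cv2.cvtColor(im,cv2.COLOR_BGR2HSV);g=cv2.cvtColor(im,cv2.COLOR_BGR2GRAY)
K,T=p['intrinsics'],p['cam_to_world']
def proj(P):
    q=(P-T[:3,3])@T[:3,:3]; return q[:,:2]/q[:,2:]*[K[0,0],K[1,1]]+K[:2,2]
u=proj(np.array([[.551,.0214,.124]]))[0]; print('pred',u)
m=((hsv[...,2]<150)&(hsv[...,1]>95)).astype(np.uint8)
k=np.zeros_like(m);cv2.circle(k,tuple(int(a) for a in u),75,1,-1); m&=k
n,l,st,c=cv2.connectedComponentsWithStats(m); i=1+st[1:,4].argmax(); print('lid',st[i],c[i])
ct=max(cv2.findContours((l==i).astype(np.uint8),0,1)[0],key=len)[:,0]
print('lid',circ(back(cv2.convexHull(ct)[:,0],.124,p)))
bg=cv2.morphologyEx(g,cv2.MORPH_BLACKHAT,np.ones((7,7)))
c0=[.551,.0214]
for it in range(2):
    pts=[]
    for a in np.linspace(0,2*np.pi,180):
        rr=np.linspace(.053,.063,21);P=np.c_[c0[0]+rr*np.cos(a),c0[1]+rr*np.sin(a),np.full(21,.03)]
        uv=proj(P).astype(np.float32);v=cv2.remap(bg,uv[None,:,0].copy(),uv[None,:,1].copy(),1)[0]
        if v.max()>20: pts.append(P[v.argmax()])
    r=circ(np.array(pts),.058);c0=r[:2];print('ring',len(pts),r[:2])
print('btn',back([[0,0]],.03,p)[0]*0+0, proj(np.array([[.4457,-.056,.028]])))
b=proj(np.array([[.446,-.056,.028]]))[0].astype(int)
cv2.imwrite('pics/m5.png',cv2.hconcat([cv2.resize(im,(440,330)),cv2.resize(im[b[1]-40:b[1]+40,b[0]-40:b[0]+40],(330,330))])); print(b)
```

```text
pred [204.82694736 195.8544686 ]
lid [ 161  149   86   82 5444] [203.36131521 189.75349008]
lid [0.55013498 0.02545433 0.03877783]
ring 113 [0.55067072 0.02115097]
ring 113 [0.55067161 0.02112456]
btn [0. 0. 0.] [[146.39629979 233.24425231]]
[146 233]
```

View pics/m5.png

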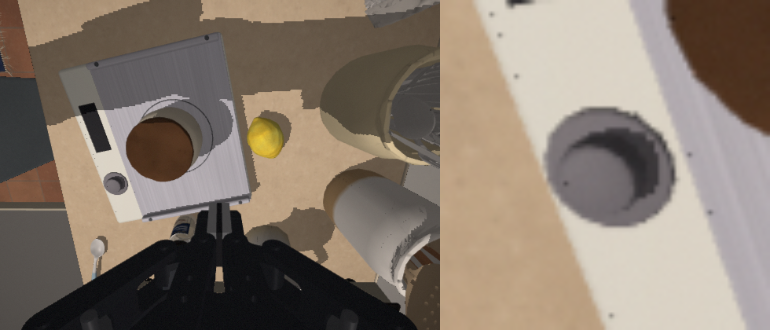

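The jar lid is at (0.550,0.0255) and the ring at (0.5507,0.0211), so the jar is 4 mm off and well inside tolerance. The tare button is at about (146,234) px, i.e. near (0.445,-0.057). Next, move above it with the gripper closed.

Converted, 0.188 m / 0.25 = 0.752, 0.14 m / 0.25 = 0.56.

```bash
python3 rel.py .445 -.057 .06 0
```

```text
d [-0.0691 -0.1746  0.1887] rot [-0.0018 -0.0014  0.0031]
```

Request:
step_hand(deltas=[-0.08, -0.16, 0, 0, 0, 0, -0.14, -0.3, 0.04, 0, 0, 0, -0.2, -0.44, 0.12, 0, 0, 0, -0.24, -0.58, 0.2, 0, 0, 0, -0.276, -0.7, 0.32, 0, 0, 0, -0.276, -0.7, 0.44, 0, 0, 0, -0.276, -0.7, 0.56, 0, 0, 0, -0.276, -0.7, 0.68, 0, 0, 0, -0.276, -0.7, 0.752, 0, 0, 0, -0.276, -0.7, 0.752, 0, 0, 0, -0.276, -0.7, 0.752, 0, 0, 0])

```text
t: 5.92
position: [0.4448, -0.0572, 0.0614]
eef_rot: [-0.001, 0.706, 0.708, 0.0]
ft_force: [-0.0, 0.4, 0.4]
opening: -0.0002
gripper_force: 0.0
```

```bash
python3 rel.py .445 -.057 .04 0
python3 -c "
from station import robot, optics, workorder, status;import cv2
cv2.imwrite('pics/w6.png',optics.camera('wrist')[:,:,::-1])"
```

```text
d [0.0001 0.0002 0.0214] rot [-0.0013 -0.0015  0.003 ]
```

View pics/w6.png

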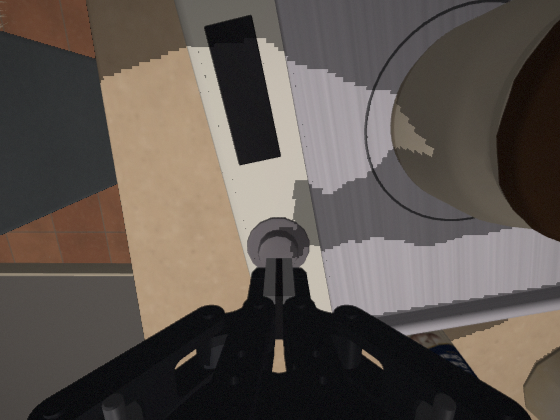

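Fingertips (279,~265) line up with the button column (278). Descend gently and press.

Converted, 0.027 m / 0.25 = 0.108, 0.025 m / 0.25 = 0.1.

Request:
step_hand(deltas=[0, 0, 0.04, 0, 0, 0, 0, 0, 0.08, 0, 0, 0, 0, 0, 0.1, 0, 0, 0, 0, 0, 0.108, 0, 0, 0, 0, 0, 0.108, 0, 0, 0])

```text
t: 6.38
position: [0.4453, -0.0581, 0.0342]
eef_rot: [-0.001, 0.707, 0.707, 0.0]
ft_force: [-1.5, 0.5, 2.1]
opening: -0.0001
gripper_force: 1.0
```

Request:
step_hand(deltas=[0, 0, 0.008, 0, 0, 0, 0, 0, 0.008, 0, 0, 0])

```text
t: 6.55
position: [0.4457, -0.0582, 0.0326]
eef_rot: [-0.0, 0.707, 0.707, 0.001]
ft_force: [-0.6, 1.3, 2.3]
opening: -0.0004
gripper_force: 1.3
```

Request:
step_hand(deltas=[0, 0, 0.008, 0, 0, 0, 0, 0, 0.008, 0, 0, 0])

```text
t: 6.72
position: [0.4458, -0.0582, 0.0306]
eef_rot: [-0.0, 0.707, 0.707, 0.001]
ft_force: [-0.6, 0.5, 3.8]
opening: 0.0002
gripper_force: 1.8
```

Converted, 0.001 m / 0.25 = 0.004.

Request:
step_hand(deltas=[0, 0, 0.004, 0, 0, 0, 0, 0, 0.004, 0, 0, 0])

```text
t: 6.88
position: [0.4458, -0.0582, 0.03]
eef_rot: [-0.0, 0.707, 0.707, 0.001]
ft_force: [-2.5, 0.4, 9.4]
opening: -0.0001
gripper_force: 4.3
```

Request:
step_hand(deltas=[0, 0, 0.004, 0, 0, 0, 0, 0, 0.004, 0, 0, 0])

```text
t: 7.05
position: [0.4459, -0.0582, 0.0298]
eef_rot: [-0.0, 0.707, 0.707, 0.001]
ft_force: [-7.4, 1.2, 21.0]
opening: -0.0001
gripper_force: 10.3
```

Request:
step_hand(deltas=[0, 0, 0.004, 0, 0, 0, 0, 0, 0.004, 0, 0, 0])

```text
t: 7.22
position: [0.446, -0.0581, 0.0295]
eef_rot: [-0.0, 0.707, 0.707, 0.001]
ft_force: [-12.1, 2.2, 33.3]
opening: -0.0001
gripper_force: 16.4
```

The force followed the spring up to about 4 N and then met a hard stop, so the button is fully down. Retract and verify.

Converted, -0.22 m / 0.25 = -0.88, 0.03 m / 0.25 = 0.12.

Request:
step_hand(deltas=[0, 0, -0.024, 0, 0, 0, 0, 0, -0.08, 0, 0, 0, 0, 0, -0.2, 0, 0, 0, 0, 0, -0.36, 0, 0, 0, 0, 0, -0.52, 0, 0, 0, 0, 0, -0.68, 0, 0, 0, 0.16, 0.12, -0.8, 0, 0, 0, 0.28, 0.24, -0.88, 0, 0, 0, 0.28, 0.36, -0.88, 0, 0, 0, 0.28, 0.48, -0.88, 0, 0, 0, 0.28, 0.6, -0.88, 0, 0, 0, 0.28, 0.7, -0.88, 0, 0, 0, 0.28, 0.7, -0.88, 0, 0, 0, 0.28, 0.7, -0.88, 0, 0, 0])

```text
t: 8.38
position: [0.6208, 0.0117, 0.2463]
eef_rot: [-0.001, 0.707, 0.707, 0.0]
ft_force: [-0.4, 1.2, -0.1]
opening: -0.0
gripper_force: 0.0
```

Run:
```python
from station import robot, optics, workorder, status
from h import *
p=optics.camera_params('wrist');im=np.ascontiguousarray(optics.camera('wrist')[:,:,::-1]);cv2.imwrite('pics/w7.png',im)
hsv=cv2.cvtColor(im,cv2.COLOR_BGR2HSV)
K,T=p['intrinsics'],p['cam_to_world']
q=(np.array([.551,.0214,.124])-T[:3,3])@T[:3,:3];u=q[:2]/q[2]*K[0,0]+K[:2,2]
m=((hsv[...,2]<150)&(hsv[...,1]>95)).astype(np.uint8);k=np.zeros_like(m);cv2.circle(k,tuple(int(a) for a in u),75,1,-1);m&=k
n,l,st,c=cv2.connectedComponentsWithStats(m);i=1+st[1:,4].argmax()
ct=max(cv2.findContours((l==i).astype(np.uint8),0,1)[0],key=len)[:,0]
print('lid',circ(back(cv2.convexHull(ct)[:,0],.124,p)))
q=(np.array([.446,-.056,.028])-T[:3,3])@T[:3,:3];b=(q[:2]/q[2]*K[0,0]+K[:2,2]).astype(int)
cv2.imwrite('pics/m7.png',cv2.hconcat([cv2.resize(im,(440,330)),cv2.resize(im[b[1]-40:b[1]+40,b[0]-40:b[0]+40],(330,330))]))
```

```text
lid [0.55007889 0.02543445 0.03871334]
```

View pics/m7.png

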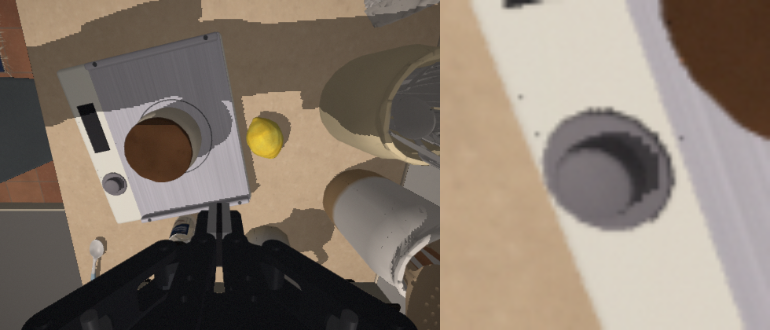

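The jar hasn't moved since the push, and the button looks the same as before the press (raised top at ~(597,180)), so it has come back up.

```bash
python3 -c "
from station import robot, optics, workorder, status;print(workorder.finish_job())"
```

```text
the job is handed in; nothing more can be done
None
```

I slid the jar to about 4 mm from the plate's centre and let go of it, then pressed the tare button to its stop and saw it back up; the job is handed in, but no verdict came back.

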